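# Open the leg of a counter sign and hold it upright for lettering

### The arm

A 7-joint arm with a two-finger parallel gripper is mounted at the origin on the work surface. World frame = base frame: x ahead of the robot, y to its left, z up, the work surface at z = 0. Lengths are in m, angles in rad, forces in N, time in s.
With the tool pointing down it reaches from about 0.4 to 0.9 m from the base axis. Payload 5.5 kg.
Tool frame: the origin (TCP) lies at the very end of the fingers, on their centre line; the grasp point (between the pads) lies 19 mm behind it; z points along the fingers, y is the line along which they close (so a half turn about z gives the same grasp; the last joint's range is limited). The gripper opens to 85 mm and grips with 20 to 120 N. Pads are 22 mm wide; open, the fingers measure 114 mm over their backs; the gripper's body (76 mm by 85 mm) begins 54 mm behind the grasp point. The pads swing forward as they close: fully open they stand 13 mm farther back than shut.
Start: joints at [-0.871, 0.501, -0.427, 1.55, 0.221, 1.138, -0.21], TCP at [0.275, 0.589, 0.231] pointing down, gripper open.
Joint ranges: [-2.88, 2.88], [-0.31, 2.03], [-1.54, 1.56], [0.2, 2.42], [-1.41, 4.55], [0.19, 2.02], [-2.57, 2.57]. Speed limits (rad/s): [2.57, 2.57, 3.14, 3.14, 3.14, 3.14, 3.14].

### API

Orientations are given as [roll, pitch, yaw] about the fixed x, y, z axes, in that order (R = Rz(yaw) Ry(pitch) Rx(roll)).
In Python, from rig import bot gives the robot as it stands. Calls block until the motion is done:
- bot.move_to(position, orientation): joint-space move of the TCP to a pose.
- bot.move_straight(position, vel=0.15, attitude=None): straight line of the TCP; attitude=None keeps the orientation; vel is the mean speed in m/s.
- bot.move_j(angles): joint-space move.
- bot.gripper_to(opening, grasp_force=None): finger opening in m; grasp_force is the grip in N (None keeps the last); returns when the fingers have stopped.
- bot.wait(seconds).
- bot.inverse_kinematics(position, orientation): joint angles nearest the present ones, or None.
- bot.observe(): the state.
- bot.grab_frame(name): name is "side" or "top" or "wrist"; returns (picture, depth): 400x640x3 uint8, red, green, blue; 400x640 float32, m along the optical axis (not along the pixel's ray), 0 where there is no reading.
- bot.calibration(name): a dict with "mtx" (3x3 intrinsics, pixels), "k1" (the pictures are not rectified: a ray, as slopes to the right and down, at radius r is drawn at 1 + k1 r^2 times it, then the intrinsics apply), "rvec" (rotation vector, rad) and "tvec" (3), from world to camera coordinates, as OpenCV has them; the wrist camera has in their place "T_tool_cam" (4x4, takes a point from camera to tool coordinates, whose origin is the TCP and whose axes are the flange's). Camera axes: x right, y down, z forward; pixel columns grow to the right and rows downward; lengths in m; the calibration is good to about 2 mm. A picture is of the moment at which its call begins: read the wrist's pose just before it. calibration takes no time and is no camera call.
A pose or a line that the arm cannot do raises bot.PlanningError and nothing moves.
- bot.close_job(): hands the job in; it is judged then, once.
Trained networks look in the newest picture that a camera, given by its name, has taken for a name from the list of things; names that differ only in an ending like _2 or _b are one class to them, and where a whole thing is asked for, a point or a joint stands for the part that bears it (a point fixed in the world has none). Each returns a list of dicts, best first, with "p" (0 to 1); they miss things now and then, are a little off and sometimes report something else, mostly with a low value. They report only what shows in the picture. A call takes as long as a camera call.
- bot.look_for(camera, label): "centre" ([x, y, z] in m, in world coordinates, good to about 4 mm: the middle of the surface that is visible of it).
- bot.tip_of(camera, label): "centre" ([x, y, z] in m, in world coordinates, good to about 4 mm: a listed point, or the origin of a listed thing).
The state is a dict: "time": time; "qpos": joint angles; "qvel": joint speeds; "joint_torque": joint torques, N m; "ee_pos": TCP position; "tcp_rot": TCP orientation; "wrist_force": force on the tool from outside, world axes, zero at the start; "ft_torque": the same for the moment, N m; "width": finger opening in m; "gripper_force": force on a finger pad.
Only numpy, scipy, OpenCV 4.12 (cv2) and the standard library are available. Lean on these libraries where they do the work, as an engineer would, in place of code of your own. Each camera call takes 0.05 s, during which the arm holds its last target. There are 200 camera calls.

### The job

The shop's little chalkboard sign lies face down on the cutting mat: while it lies there, flip its sprung leg out from the back, past the centre of its spring until it stays fully out by itself. Then raise the sign by the dowel at its top until it stands upright and plumb on its two rubber feet on the bench, not leaning back on the leg, and keep gripping it there so that it cannot tip while I chalk the prices on: the program finishes while still holding the sign. Do not drop or fling the sign, and leave the scissors, stapler, ribbon and bucket where they are.

Things in the scene. Friction and masses are not known exactly. Their poses are not given: they have to be found in the camera images.
- sign: Loose chalkboard, 0.45 to 0.75 kg, brown frame 240 wide (x) by 272 tall (y) by 22 thick (z), lying on its face. Origin: middle of the face side. y runs from bottom edge (-136) to top (+136), z out of its back (up as it lies). Board's back at z = 15, bottom rail to y = -114, top rail y = 40 to 86. Upright it tips unless held; on the open leg it leans 0.35 rad.
- dowel_mid (a point): Middle of the carrying dowel: round, 14 mm in diameter, 200 mm free length along the sign's x, at sign y = +126, z = 15 (so its axis is 15 mm above the bench as the sign lies). 33 mm clear gap between dowel and top rail, nothing on the other side.
- foot_left (a point): Tip of a black rubber ball foot under the bottom edge, at sign (-100, -141, 11): 14 mm ball, sticking out 5 mm, at mid-thickness, clear of the bench as the sign lies. Tipped up, the sign first turns about the face-side bottom edge (y = -136, z = 0), and from about 1.1 rad on about the feet; plumb, it stands on the two feet alone, dowel axis 267 mm up.
- foot_right (a point): Tip of the other foot, at sign (+100, -141, 11).
- strut_hinge (a point): Middle of the leg's hinge pin on the sign's back at sign (0, +54, 34); the pin runs along the sign's x.
- strut_grip (a point): Middle of the leg, 145 mm from the hinge pin: pinch it here across its 20 mm width, clear on both sides. The leg: aluminium bar 20 wide, 8 thick, 185 long from the pin, last 16 mm a black rubber foot. Stowed, it lies along the back, foot at the sign's bottom edge, its middle 34 mm above the bench and 19 mm above the board's back.
- strut (a joint): Leg angle: 0 stowed flat on the back, 0.70 fully out at its stop, turning its foot up away from the back. A thin tension spring beside the hinge works over centre: it pulls the leg back to 0 (0.15 N m when stowed) up to about 0.43 (as the sign lies), and on to 0.70 beyond that.
- scissors: Bystander: scissors with red loop handles, 190 mm long, lying flat. Origin at the pivot, on the bench.
- stapler: Bystander: black stapler, 130 x 30 x 50 mm. Origin under its middle.
- ribbon: Bystander: pink ribbon spool, 70 mm across, 30 mm high, lying on its flange. Origin under its middle.
- bucket: Bystander: little zinc bucket, 96 mm across, 100 mm high, standing. Origin under its middle.

How it is judged:
By the outcome, as a careful person would: the job done as asked, in the order asked, and still so for the second after the job is handed in, while the arm keeps its last pose, push and grip.
It also fails if it takes over 64 s, if anything falls off the work surface, if the arm or the gripper's body presses on something with over 40 N, if the wrist force passes 120 N, or if a joint passes its speed limit or range.

## Working session

There is one attempt and no reset: what is moved stays moved. The work goes in short steps, each a Python script; the robot and the scene stay as the last script left them, time stands still between calls to the robot, and variables do not carry over. Pictures are saved under pics/ and viewed, at most 10 in all, crops included, and the job is handed in when it is done.

```bash
mkdir -p pics; ls
python3 - <<'E'
from rig import bot
import cv2
for c in ("top","side"):
    p,d=bot.grab_frame(c); cv2.imwrite(f"pics/{c}1.png",p[:,:,::-1])
    for l in ("sign","dowel_mid","foot_left","foot_right","strut_hinge","strut_grip","scissors","stapler","ribbon","bucket"):
        print(c,l,[(x["centre"],x["p"]) for x in bot.tip_of(c,l)[:2]])
print(bot.observe())
E
```

```text
pics
rig.py
top sign [([0.5342, 0.0268, 0.0001], 0.57)]
top dowel_mid [([0.5513, 0.1507, 0.0115], 0.93)]
top foot_left [([0.4179, -0.1064, 0.0156], 0.63)]
top foot_right [([0.6127, -0.1272, 0.009], 0.91)]
top strut_hinge [([0.5366, 0.076, 0.036], 0.56)]
top strut_grip [([0.5218, -0.0715, 0.035], 0.9)]
top scissors [([0.4515, 0.3947, 0.0014], 0.83), ([0.5237, -0.0711, 0.0327], 0.23)]
top stapler [([0.4657, -0.4385, -0.0029], 0.85), ([0.5268, -0.0709, 0.0321], 0.6)]
top ribbon [([0.6095, 0.4025, 0.0018], 0.57)]
top bucket []
side sign [([0.5345, 0.0208, 0.0042], 0.69), ([0.4652, -0.438, 0.004], 0.45)]
side dowel_mid [([0.5503, 0.1456, 0.0164], 0.83)]
side foot_left [([0.4218, -0.1048, 0.0084], 0.9)]
side foot_right [([0.6176, -0.1312, 0.011], 0.7), ([0.6315, -0.437, -0.001], 0.67)]
side strut_hinge [([0.5424, 0.0729, 0.0346], 0.96)]
side strut_grip [([0.5222, -0.071, 0.0328], 0.9)]
side scissors [([0.4543, 0.3981, -0.0017], 0.72)]
side stapler [([0.4671, -0.4398, 0.0075], 0.89)]
side ribbon [([0.6107, 0.4061, 0.0005], 0.82)]
side bucket [([0.6317, -0.4371, -0.0004], 0.92)]
{'time': 1.1, 'qpos': array([-0.87079522,  0.50087874, -0.4270061 ,  1.55038005,  0.22080428,
        1.13830507, -0.21029316]), 'qvel': array([-0.00193506, -0.00151357,  0.00041368,  0.00013986,  0.00090733,
       -0.00246691,  0.00029764]), 'joint_torque': array([-9.21041174e-04, -5.69384372e+01, -5.81101254e+00, -2.81347543e+01,
        1.27482391e-02,  1.81554478e-03, -4.15716315e-06]), 'ee_pos': array([0.27494826, 0.58899816, 0.23133186]), 'tcp_rot': array([ 3.14153989e+00, -3.04853938e-05,  2.70483060e+00]), 'wrist_force': array([-0.140112  ,  0.80511661,  0.03943674]), 'ft_torque': array([ 0.05845738, -0.02258062, -0.00067579]), 'gripper_force': 0.0, 'width': 0.0853552336657596}
```

View pics/top1.png

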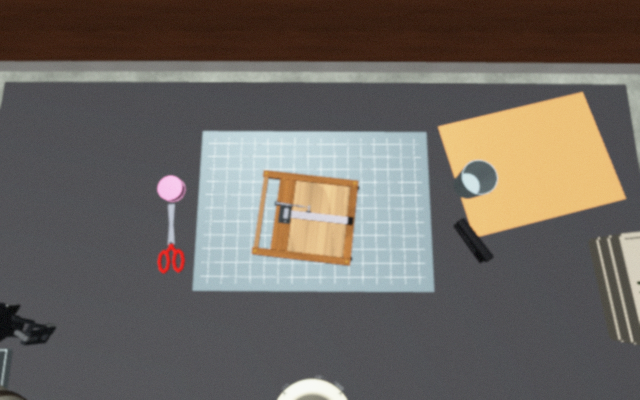

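View pics/side1.png

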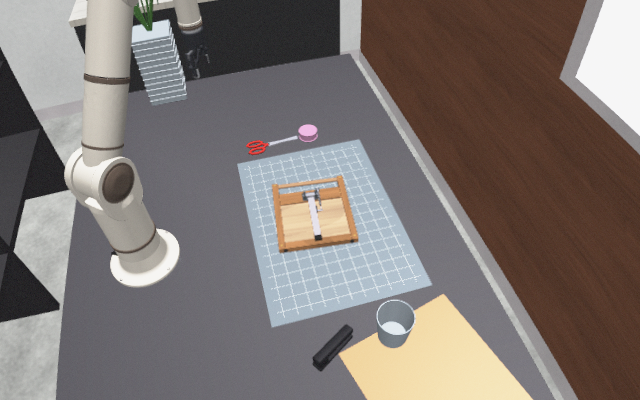

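The top view shows the sign at about (305,217), with the dowel on its left (world +y) at (262,212). The leg runs right to its foot at (350,220). The bystanders are well away: ribbon (171,188), scissors (170,250), stapler (473,240) and bucket (477,178). The side view agrees with the detections. Next I'll fit the sign pose and check the IK along both arcs.

```bash
cat > h.py <<'E'
import numpy as np
from scipy.spatial.transform import Rotation as Ro
from rig import bot
rx=lambda a:Ro.from_euler('x',a); rz=lambda a:Ro.from_euler('z',a)
PTS=dict(dowel_mid=(0,126,15),foot_left=(-100,-141,11),foot_right=(100,-141,11),strut_hinge=(0,54,34),strut_grip=(0,-91,34),sign=(0,0,0))
def fit(meas):   # list of (name, xyz) -> yaw, origin xy
    A=np.array([PTS[n][:2] for n,_ in meas])/1e3; B=np.array([m[:2] for _,m in meas])
    a=A-A.mean(0); b=B-B.mean(0)
    yaw=np.arctan2((a[:,0]*b[:,1]-a[:,1]*b[:,0]).sum(),(a*b).sum())
    o=B.mean(0)-(rz(yaw).as_matrix()[:2,:2]@A.T).T.mean(0)
    return yaw,np.r_[o,0]
def see(cams=("top","side"),names=PTS,pmin=.6):
    m=[]
    for c in cams:
        bot.grab_frame(c)
        for n in names:
            r=bot.tip_of(c,n)
            if r and r[0]["p"]>=pmin: m.append((n,np.array(r[0]["centre"])))
    return m
def leg_pose(S,th,flip=0,up=.007):
    """tool on the leg at angle th, sign lying"""
    yaw,o=S; Rs=rz(yaw)*rx(-th)
    g=o+rz(yaw).apply([0,.054,.034])+Rs.apply([0,-.145,-.019+up])
    return g,(Rs*Ro.from_euler('x',np.pi)*rz(np.pi/2+flip*np.pi)).as_euler('xyz')
def sign_pose(S,ph):
    """sign origin and rotation when raised by ph about its bottom"""
    yaw,o=S; Rs=rz(yaw)*rx(ph); edge=o+rz(yaw).apply([0,-.136,0]); P0=1.1
    if ph<=P0: return edge-Rs.apply([0,-.136,0]),Rs
    b=np.array([0,-.134,.011]); R0=rz(yaw)*rx(P0)
    c=edge+R0.apply(b-[0,-.136,0])-rz(yaw).apply([0,.007*(ph-P0),0]); c[2]=.007
    return c-Rs.apply(b),Rs
def dowel_pose(S,ph,tilt,flip=0,beyond=.011,slack=0):
    """tool on dowel; tilt<0: handle leans to the far (+y) side; slack: how far tool lags the sign"""
    p,Rs=sign_pose(S,ph); Rt=rz(S[0])*rx(ph-slack+tilt)
    d=p+Rs.apply([0,.126,.015])
    return d+Rt.apply([0,0,-beyond]),(Rt*rx(np.pi)*rz(flip*np.pi)).as_euler('xyz')
E
python3 - <<'E'
from h import *
m=see(); S=fit(m); print(S)
for n,x in m: print(n,np.round((x-(S[1]+rz(S[0]).apply(np.array(PTS[n])/1e3)))*1e3,1))
np.save("S.npy",np.r_[S[0],S[1]])
for f in(0,1):
    print("leg",f,[ (q is not None) and np.round(q,2).tolist() for q in (bot.inverse_kinematics(*leg_pose(S,t,f)) for t in (0,.4,.68))])
    for tilt in (0,-.25):
        print("dow",f,tilt)
        for ph in(0,.4,.8,1.2,1.57):
            q=bot.inverse_kinematics(*dowel_pose(S,ph,tilt,f)); print(ph,None if q is None else np.round(q,2))
E
```

```text
(np.float64(-0.11131495594927085), array([0.53460669, 0.02231944, 0.        ]))
dowel_mid [ 2.9  1.5 -0.6]
foot_left [-1.8 -0.2  2.9]
foot_right [-2.9  2.4 -1.3]
strut_hinge [-0.6  1.3  0.5]
strut_grip [ 2.2 -2.3 -0.3]
sign [-1.5  3.7 -0.9]
foot_left [ 1.8 -3.   1.7]
foot_right [ 0.3 -0.8  2.1]
strut_hinge [ 0.5 -1.3 -0.8]
sign [-0.9 -1.3  3.8]
leg 0 [[-0.82, 1.19, 1.35, 2.02, -1.31, 1.22, -2.14], [0.18, 0.58, -0.46, 1.94, 0.77, 0.99, 2.26], [0.03, 0.67, -0.51, 1.85, 0.91, 1.32, 2.05]]
dow 0 0
0 [-0.46  0.65  0.19  1.91 -0.21  0.6  -1.82]
0.4 [-0.09  0.47  0.08  1.98 -0.66  0.75 -1.2 ]
0.8 [ 0.31  0.48 -0.01  1.94 -0.89  1.12 -0.8 ]
1.2 [ 0.63  0.67 -0.07  1.8  -0.96  1.52 -0.61]
1.57 [ 0.77  0.92 -0.04  1.6  -1.02  1.9  -0.53]
dow 0 -0.25
0 [-0.66  0.72  0.3   1.82  0.03  0.75 -2.13]
0.4 [-0.32  0.45  0.18  1.94 -0.33  0.74 -1.6 ]
0.8 [ 0.1   0.38  0.1   1.94 -0.71  1.   -1.04]
1.2 [ 0.52  0.52  0.    1.83 -0.86  1.39 -0.73]
1.57 [ 0.72  0.78  0.01  1.64 -0.94  1.76 -0.58]
leg 1 [[0.03, 0.56, 0.07, 2.0, -0.06, 0.58, 0.02], [-0.29, 0.54, 0.12, 1.95, 0.44, 0.83, -0.62], [-0.48, 0.61, 0.15, 1.87, 0.59, 1.08, -0.85]]
dow 1 0
0 [-0.05  0.67 -0.33  1.89  0.34  0.64  0.87]
0.4 [ 0.27  0.5  -0.37  1.97 -0.36  0.67  1.69]
0.8 [ 0.2   0.48  0.14  1.94 -0.94  1.17  2.38]
1.2 [ 0.84  0.69 -0.35  1.79 -0.84  1.42  2.43]
1.57 [ 1.19  1.05 -0.68  1.59 -0.69  1.6   2.33]
dow 1 -0.25
0 [-0.25  0.72 -0.25  1.8   0.51  0.85  0.63]
0.4 [ 0.08  0.47 -0.32  1.92 -0.    0.72  1.26]
0.8 [ 0.15  0.38  0.03  1.94 -0.69  0.99  2.08]
1.2 [ 0.19  0.56  0.42  1.84 -1.    1.53  2.53]
1.57 [ 1.4   1.12 -1.09  1.61 -0.3   1.38  1.99]
```

Run:
```python
from h import *
import cv2
s=np.load("S.npy"); S=(s[0],s[1:])
p,a=leg_pose(S,0,1)
bot.move_to(p+[0,0,.12],a); bot.gripper_to(.05,25)
bot.move_straight(p,.1); o=bot.observe(); print(o["time"],o["ee_pos"],o["wrist_force"])
bot.gripper_to(.0,25); o=bot.observe(); print(o["width"],o["gripper_force"],o["wrist_force"])
for t in np.linspace(.09,.63,7):
    p,a=leg_pose(S,t,1); bot.move_straight(p,.06,a)
    o=bot.observe(); print(round(t,2),o["width"],np.round(o["wrist_force"],1))
c,d=bot.grab_frame("side"); cv2.imwrite("pics/s2.png",cv2.resize(c[120:300,200:440,::-1],None,fx=3,fy=3)); print(o["time"])
```

```text
6.1 [ 0.52512536 -0.06817285  0.02261791] [ 0.54677452 -0.25643388 -0.10525672]
0.019253290442592563 27.18552589416504 [-2.08488237  0.91880752  6.51519539]
0.09 0.019366103686531473 [ 1.3  2.3 -0.9]
0.18 0.019012356706240074 [ 1.6  2.9 -0.7]
0.27 0.019302302512928214 [ 0.1  1.7 -0.5]
0.36 0.019270471864471138 [ 0.5  1.  -0.2]
0.45 0.01907686149896944 [ 0.1  0.3 -0.3]
0.54 0.01913369248764956 [-0.4 -0.7  1.5]
0.63 0.019243528035160846 [-1.  -2.   3.3]
9.0417
```

View pics/s2.png

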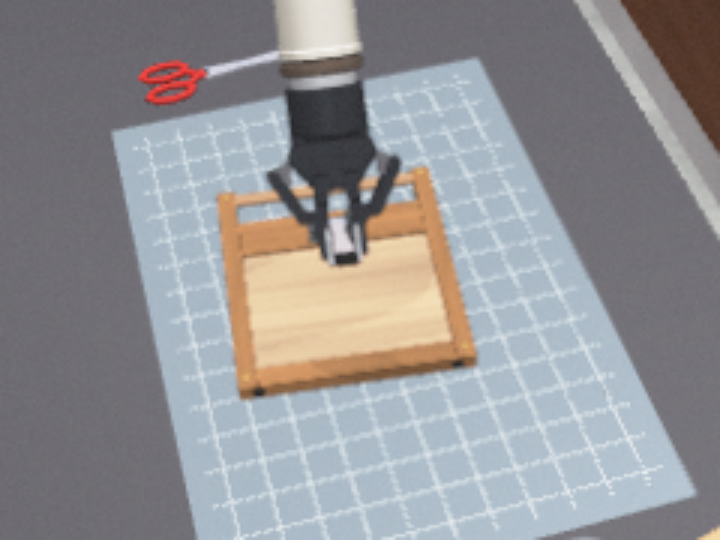

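The leg is pinched and up, with its black foot at (345,255), and the sign lies flat. Next I'll take it almost to the stop, release, and look again.

Run:
```python
from h import *
import cv2
s=np.load("S.npy"); S=(s[0],s[1:])
p,a=leg_pose(S,.67,1); bot.move_straight(p,.05,a); print(np.round(bot.observe()["wrist_force"],1))
bot.gripper_to(.05,25); bot.wait(.2)
p,a=leg_pose(S,.67,1,.12); bot.move_straight(p,.15,a)
# dowel lookout pose
p,a=dowel_pose(S,0,0,0); bot.move_to(p+[0,0,.17],a)
m=see(names=("dowel_mid","foot_left","foot_right","strut_hinge","sign"),cams=("side","top","wrist")); S2=fit(m); print(S,S2)
for n,x in m: print(n,np.round((x-(S2[1]+rz(S2[0]).apply(np.array(PTS[n])/1e3)))*1e3,1))
np.save("S2.npy",np.r_[S2[0],S2[1]])
for c in("side","wrist"):
    g,d=bot.grab_frame(c); cv2.imwrite(f"pics/{c}3.png",g[:,:,::-1] if c=="wrist" else cv2.resize(g[120:300,200:440,::-1],None,fx=3,fy=3))
    print(c,bot.tip_of(c,"strut_grip"))
print(bot.observe()["time"])
```

```text
[ 0.2 -3.3  3.5]
(np.float64(-0.11131495594927085), array([0.53460669, 0.02231944, 0.        ])) (np.float64(-0.10992807301423775), array([0.53370411, 0.02175881, 0.        ]))
dowel_mid [0.5 0.5 1.5]
foot_left [ 6.5  1.7 -1.6]
foot_right [-0.  -6.2  0.3]
sign [-0.5 -3.7  1.8]
foot_left [0.1 0.6 3.7]
foot_right [-1.9  3.2  1.6]
strut_hinge [ 2.5 -0.9  1.1]
sign [-1.9  0.7  0.7]
dowel_mid [-1.7 -0.1  2.6]
foot_left [1.4 4.1 0.5]
strut_hinge [-4.7  0.1  1.8]
side [{'centre': [0.5276, -0.0379, 0.1315], 'p': 0.57}]
wrist [{'centre': [0.5249, -0.0343, 0.1285], 'p': 0.76}]
12.9167
```

View pics/wrist3.png

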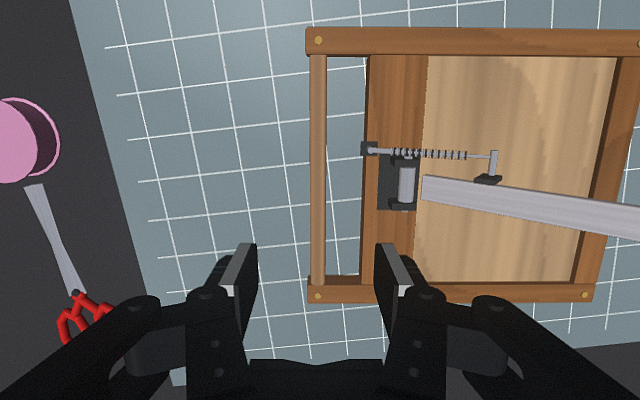

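View pics/side3.png

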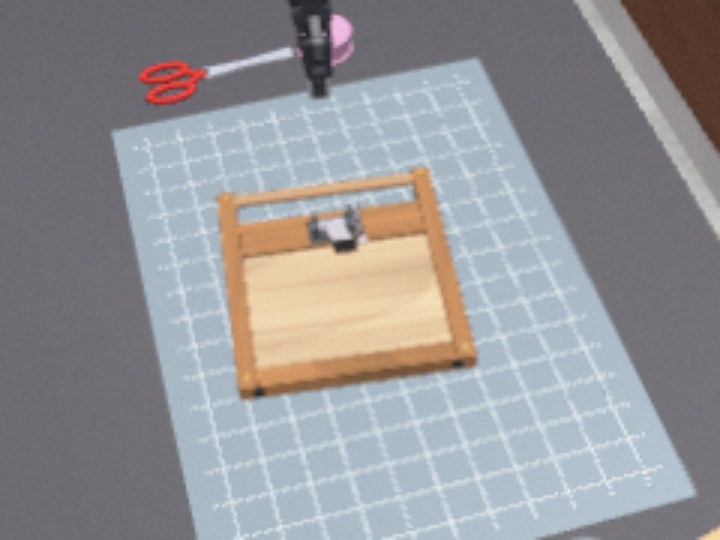

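The leg stays out by itself: its grip point measures z ≈ 0.13 against 0.127 expected at 0.70 rad. The spring is over centre. The wrist view shows the dowel along x≈318 px with the gap free up to 365 px. Now I'll grip the dowel.

Run:
```python
from h import *
import cv2
s=np.load("S2.npy"); S=(s[0],s[1:])
p,a=dowel_pose(S,0,0,0,.012)
bot.gripper_to(.034,30)
bot.move_straight(p+[0,0,.06],.15,a)
bot.move_straight(p+[0,0,.004],.06); o=bot.observe(); print(o["ee_pos"],o["wrist_force"],o["width"])
bot.move_straight(p,.03); o=bot.observe(); print(o["ee_pos"],o["wrist_force"])
bot.gripper_to(0,30); o=bot.observe(); print(o["width"],o["gripper_force"],o["wrist_force"],o["ft_torque"])
bot.gripper_to(0,90); o=bot.observe(); print(o["width"],o["gripper_force"],o["wrist_force"],o["ee_pos"],o["time"])
g,d=bot.grab_frame("wrist"); cv2.imwrite("pics/w4.png",g[:,:,::-1])
```

```text
[0.54791662 0.14699542 0.00731527] [ 0.60983025  1.10805717 -0.38049982] 0.03409635487158584
[0.547409   0.14707158 0.00294799] [-0.91878041  0.07105854  0.38971997]
0.01264330607700465 29.221164286136627 [-0.10787696 -1.22560116  2.10039091] [-0.19072028  0.08211801 -0.05217517]
0.010773236164733482 87.92649149894714 [-2.09952478 -1.36624116  5.6510114 ] [0.54776358 0.14685381 0.00338085] 16.0
```

View pics/w4.png

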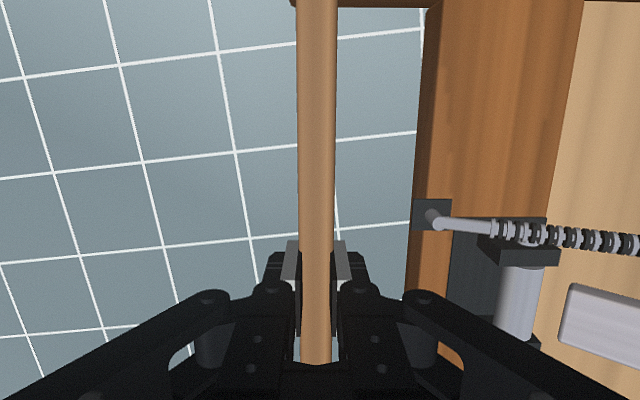

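The wrist view shows the dowel between the pads at (317,290). I'll start raising the sign gently and watch the forces.

Run:
```python
from h import *
import cv2
s=np.load("S2.npy"); S=(s[0],s[1:])
for ph in (.05,.12,.2,.3):
    p,a=dowel_pose(S,ph,0,0,.012); bot.move_straight(p,.05,a); o=bot.observe()
    print(ph,np.round(o["wrist_force"],1),np.round(o["ft_torque"],2),round(o["width"],4),o["gripper_force"])
m=see(cams=("side","top","wrist"),names=("dowel_mid","foot_left","foot_right"))
q,Rs=sign_pose(S,.3)
for n,x in m: print(n,np.round((x-q-Rs.apply(np.array(PTS[n])/1e3))*1e3,1))
g,d=bot.grab_frame("wrist"); cv2.imwrite("pics/w5.png",g[:,:,::-1]); print(o["time"])
```

```text
0.05 [-0.7 -0.1 -2.6] [-0.47 -0.04  0.02] 0.011 87.97964930534363
0.12 [-0.2 -0.8 -2.6] [-0.49 -0.02 -0.06] 0.0107 88.0299460887909
0.2 [-0.5 -0.7 -2.8] [-0.55 -0.   -0.03] 0.0107 88.06796193122864
0.3 [ 0.6 -0.2 -3. ] [-0.64 -0.03 -0.03] 0.0105 88.10558080673218
dowel_mid [ 2.5  1.  -3.3]
foot_left [ 7.3  0.6 -1. ]
foot_right [ 1.7 -5.3 -0.2]
foot_left [0.2 0.5 2.1]
foot_right [-1.2  2.2 -0.7]
dowel_mid [-0.3  2.3  2.2]
18.2167
```

View pics/w5.png

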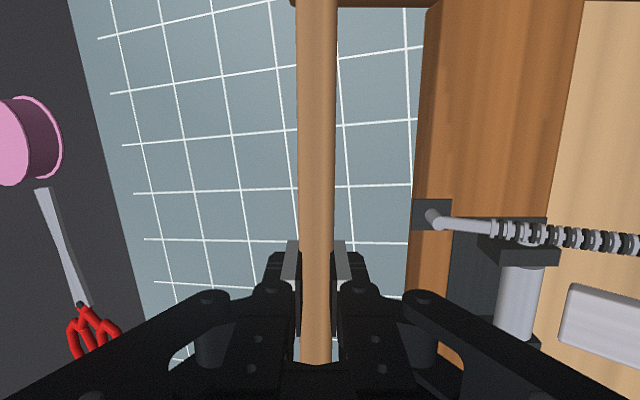

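The dowel and sign look the same in the gripper as before (dowel at 317 px, hinge at 515 px), so the grip is rigid and about half the weight is carried. I'll continue up.

Run:
```python
from h import *
import cv2
s=np.load("S2.npy"); S=(s[0],s[1:])
for ph in np.r_[.4:1.51:.1,1.54]:
    p,a=dowel_pose(S,ph,0,0,.012); bot.move_straight(p,.06,a); o=bot.observe()
    print(round(ph,2),np.round(o["wrist_force"],1),np.round(o["ft_torque"],2),round(o["width"],4))
    if np.linalg.norm(o["wrist_force"])>25: break
bot.wait(.3); o=bot.observe(); print(np.round(o["wrist_force"],1),np.round(o["ft_torque"],2),o["time"])
m=see(cams=("side","top","wrist"),names=("dowel_mid","foot_left","foot_right","strut_hinge","strut_grip"),pmin=.3)
q,Rs=sign_pose(S,ph)
for n,x in m: print(n,np.round(x,4),np.round((x-q-Rs.apply(np.array(PTS[n])/1e3))*1e3,1))
g,d=bot.grab_frame("wrist"); w=g[::2,::2,::-1]
g,d=bot.grab_frame("side"); cv2.imwrite("pics/s6.png",np.vstack([cv2.resize(g[60:300,180:500,::-1],(640,400)),np.hstack([w,w*0])]))
```

```text
0.4 [ 0.6 -0.7 -2.6] [-0.82  0.02 -0.05] 0.0105
0.5 [ 0.7  0.2 -3. ] [-0.84 -0.03 -0.06] 0.0108
0.6 [-0.8  0.1 -1.3] [-0.76  0.01 -0.03] 0.0108
0.7 [ 0.4  2.1 -0.2] [-0.65  0.1   0.03] 0.011
0.8 [-1.1  2.9  0.8] [-0.45  0.24  0.2 ] 0.0109
0.9 [-1.1  3.6  2.2] [-0.27  0.3   0.27] 0.0106
1.0 [-2.4  3.5  2.5] [-0.1   0.25  0.37] 0.011
1.1 [-2.4  2.9  3.9] [0.03 0.3  0.44] 0.0107
1.2 [-1.7  2.5  4.4] [-0.05  0.16  0.44] 0.0104
1.3 [-1.8  1.6  4. ] [-0.08  0.1   0.39] 0.0106
1.4 [-1.1  0.5  3.9] [-0.11  0.14  0.37] 0.0105
1.5 [-1.5 -0.1  4.8] [-0.21  0.05  0.3 ] 0.011
1.54 [-1.1  0.   2.8] [-0.41  0.04  0.24] 0.0105
[ 0.1 -0.5  1.3] [-0.76  0.09  0.19] 26.525
dowel_mid [ 0.5211 -0.1221  0.2713] [ 3.2 -0.8  4.3]
foot_left [ 0.4678 -0.4384  0.0058] [  49.7 -323.8    5.8]
foot_right [ 6.170e-01 -1.386e-01 -6.000e-04] [ 0.2 -2.1 -0.6]
dowel_mid [ 0.5265 -0.1209  0.2631] [ 8.6  0.4 -3.9]
foot_left [ 0.4166 -0.1135  0.0014] [-1.5  1.1  1.4]
foot_right [ 0.6132 -0.1359 -0.0011] [-3.6  0.6 -1.1]
strut_hinge [ 0.5154 -0.1447  0.1947] [-0.2 -2.3 -0.9]
strut_grip [ 0.5056 -0.24    0.0854] [ -9.5 -93.1  34.7]
dowel_mid [ 0.5158 -0.1195  0.2702] [-2.1  1.8  3.2]
strut_hinge [ 0.5148 -0.1399  0.1949] [-0.8  2.5 -0.7]
```

View pics/s6.png

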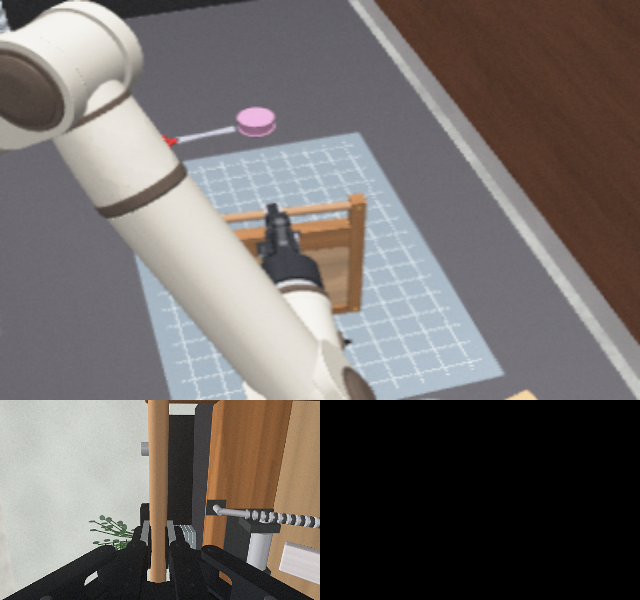

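The sign is nearly upright on its feet and the leg is still out: its grip point is at y=-0.24, about 0.1 m behind the board. The right stile is visible to the side camera at about (360,200)-(355,310). I'll measure plumb from depth.

```bash
cat > plumb.py <<'E'
from h import *
import cv2
def cloud(c):
    K=bot.calibration(c); o=bot.observe(); g,d=bot.grab_frame(c)
    v,u=np.nonzero(d>0); z=d[v,u]; M=K["mtx"]
    n=cv2.undistortPoints(np.c_[u,v].astype(float)[:,None],M,np.array([K["k1"],0,0,0.]))[:,0]
    P=np.c_[n*z[:,None],z]
    if c=="wrist":
        T=K["T_tool_cam"]; P=P@T[:3,:3].T+T[:3,3]
        return Ro.from_euler('xyz',o["tcp_rot"]).apply(P)+o["ee_pos"]
    return Ro.from_rotvec(np.ravel(K["rvec"])).inv().apply(P-np.ravel(K["tvec"]))
def report(S,ph):
    q,Rs=sign_pose(S,ph)
    for c in("side","wrist","top"):
        L=Rs.inv().apply(cloud(c)-q)*1e3
        for nm,b in dict(stiles=((96,122),(-125,110),(10,34)),stileL=((-122,-96),(-125,110),(10,34)),board=((-95,95),(-110,35),(5,23)),rail=((-95,95),(44,82),(8,30)),face=((-110,110),(-120,120),(-8,7))).items():
            k=np.all([(L[:,i]>b[i][0])&(L[:,i]<b[i][1]) for i in range(3)],0); A=L[k]
            if len(A)<60: continue
            for _ in range(4):
                co=np.linalg.lstsq(np.c_[A,np.ones(len(A))][:,[0,1,3]],A[:,2],rcond=None)[0]
                r=A[:,2]-np.c_[A[:,:2],np.ones(len(A))]@co; A=A[abs(r)<max(1.5,2*r.std())]
            print(c,nm,len(A),"dz/dx %.3f dz/dy %.3f z0 %.1f"%tuple(co),"yspan",A[:,1].min().round(),A[:,1].max().round(),"rms",r.std().round(2))
E
python3 - <<'E'
from plumb import *
s=np.load("S2.npy"); S=(s[0],s[1:])
o=bot.observe(); print(np.round(o["wrist_force"],1),np.round(o["ft_torque"],2)); R=Ro.from_euler('xyz',o["tcp_rot"]).as_matrix(); print("approach",R[:,2],"tool angle",np.pi/2+np.arcsin(R[2,2]), R[:,0])
report(S,1.54)
E
```

```text
[-0.9 -0.4 -0.9] [-1.06  0.    0.17]
approach [ 0.10969279  0.99348369 -0.03094598] tool angle 1.5398454004245903 [ 9.93959179e-01 -1.09750285e-01 -1.60510636e-04]
side stiles 407 dz/dx 0.058 dz/dy 0.007 z0 14.7 yspan -122.0 110.0 rms 1.68
side board 352 dz/dx 0.006 dz/dy 0.008 z0 14.4 yspan -109.0 35.0 rms 1.23
side rail 277 dz/dx 0.005 dz/dy -0.012 z0 22.4 yspan 44.0 82.0 rms 1.39
side face 77 dz/dx 0.003 dz/dy 0.212 z0 -14.4 yspan 82.0 93.0 rms 1.83
wrist stiles 2370 dz/dx -0.313 dz/dy 0.134 z0 42.1 yspan 16.0 86.0 rms 1.75
wrist board 22362 dz/dx 0.004 dz/dy 0.005 z0 13.2 yspan -27.0 35.0 rms 0.57
wrist rail 26702 dz/dx -0.003 dz/dy 0.001 z0 20.8 yspan 44.0 82.0 rms 0.63
wrist face 1582 dz/dx 0.004 dz/dy 0.012 z0 2.7 yspan 84.0 118.0 rms 1.83
top face 618 dz/dx 0.004 dz/dy 0.003 z0 1.4 yspan -120.0 119.0 rms 2.46
```

Run:
```python
from plumb import *
s=np.load("S2.npy"); S=(s[0],s[1:])
def f(t):
    F=[]
    for _ in range(8): bot.wait(.05); o=bot.observe(); F.append(np.r_[o["wrist_force"],o["ft_torque"]])
    print(t,np.round(np.mean(F,0),2),np.round(o["ee_pos"],4),o["time"]); return np.mean(F,0)
f("now")
p,a=dowel_pose(S,1.565,0,0,.012); bot.move_straight(p,.03,a); f("1.565")
for k in range(1,5):
    bot.move_straight(p-[0,0,.001*k],.03); F=f(-k)
    if F[2]>6: break
report(S,1.565)
```

```text
now [-0.99  0.18 -0.55 -1.13  0.11  0.15] [ 0.5192 -0.1094  0.2665] 28.075
1.565 [-0.68 -0.33 -1.22 -1.31  0.16  0.17] [ 0.5185 -0.116   0.2669] 28.85
-1 [-1.69  0.17  4.5  -0.02  0.02  0.29] [ 0.5185 -0.1159  0.2667] 29.5
-2 [-1.84 -0.23  8.08  0.72 -0.06  0.36] [ 0.5185 -0.1159  0.2666] 30.15
side stiles 411 dz/dx 0.016 dz/dy 0.003 z0 19.5 yspan -125.0 110.0 rms 1.66
side board 395 dz/dx 0.001 dz/dy 0.007 z0 14.6 yspan -109.0 34.0 rms 1.28
side rail 289 dz/dx 0.003 dz/dy 0.003 z0 21.5 yspan 44.0 82.0 rms 1.14
side face 79 dz/dx 0.000 dz/dy 0.319 z0 -23.5 yspan 82.0 95.0 rms 1.9
wrist stiles 2372 dz/dx -0.269 dz/dy 0.134 z0 37.6 yspan 16.0 86.0 rms 1.68
wrist board 22307 dz/dx 0.004 dz/dy 0.003 z0 13.1 yspan -27.0 35.0 rms 0.57
wrist rail 26787 dz/dx -0.003 dz/dy 0.000 z0 20.7 yspan 44.0 82.0 rms 0.63
wrist face 1629 dz/dx 0.005 dz/dy 0.013 z0 2.4 yspan 84.0 118.0 rms 1.88
top board 90 dz/dx 0.004 dz/dy 0.001 z0 6.1 yspan -109.0 -62.0 rms 0.15
top face 841 dz/dx 0.003 dz/dy -0.005 z0 1.9 yspan -120.0 120.0 rms 2.9
```

Run:
```python
from plumb import *
s=np.load("S2.npy"); S=(s[0],s[1:])
for _ in range(4):
    bot.wait(.4); o=bot.observe(); print(np.round(o["wrist_force"],1),np.round(o["ft_torque"],2),np.round(o["ee_pos"],4),o["gripper_force"])
report(S,1.565)
for l in("strut_grip","foot_left","foot_right","strut_hinge"): print(l,[(x["centre"],x["p"]) for x in bot.tip_of("top",l)[:1]])
for l in("scissors","stapler","ribbon","bucket"): print(l,[(x["centre"],x["p"]) for c in("top","side") for x in bot.tip_of(c,l)[:1]])
g,d=bot.grab_frame("top"); cv2.imwrite("pics/t7.png",cv2.resize(g[60:320,120:520,::-1],None,fx=2,fy=2)); print(bot.observe()["time"])
```

```text
[-1.1  0.5  8.7] [ 0.69 -0.04  0.33] [ 0.5185 -0.1159  0.2666] 88.88403654098511
[-2.2  0.5  7.6] [ 0.72 -0.03  0.38] [ 0.5185 -0.1159  0.2666] 88.8838005065918
[-2.5 -0.1  8.8] [ 0.74 -0.07  0.38] [ 0.5185 -0.1159  0.2666] 88.88426184654236
[-2.3 -0.   8. ] [ 0.73 -0.04  0.3 ] [ 0.5185 -0.1158  0.2666] 88.88429045677185
side stiles 406 dz/dx 0.026 dz/dy 0.003 z0 18.3 yspan -125.0 110.0 rms 1.61
side board 370 dz/dx 0.006 dz/dy 0.009 z0 14.1 yspan -109.0 35.0 rms 1.13
side rail 313 dz/dx 0.003 dz/dy -0.008 z0 22.1 yspan 44.0 82.0 rms 1.19
side face 80 dz/dx 0.005 dz/dy 0.126 z0 -6.7 yspan 82.0 106.0 rms 1.78
wrist stiles 2398 dz/dx -0.302 dz/dy 0.133 z0 40.9 yspan 15.0 86.0 rms 1.73
wrist board 22337 dz/dx 0.003 dz/dy 0.003 z0 13.1 yspan -26.0 35.0 rms 0.57
wrist rail 26796 dz/dx -0.003 dz/dy 0.000 z0 20.8 yspan 44.0 82.0 rms 0.62
wrist face 1627 dz/dx 0.003 dz/dy 0.014 z0 2.3 yspan 84.0 118.0 rms 1.86
top board 91 dz/dx 0.004 dz/dy 0.004 z0 6.2 yspan -110.0 -64.0 rms 0.15
top face 846 dz/dx 0.003 dz/dy -0.005 z0 1.9 yspan -120.0 120.0 rms 2.87
strut_grip [([0.6292, -0.4355, -0.0009], 0.52)]
foot_left [([0.417, -0.1155, 0.0009], 0.68)]
foot_right [([0.6158, -0.1347, -0.0028], 0.93)]
strut_hinge [([0.519, -0.1452, 0.1961], 0.77)]
scissors [([0.4512, 0.3947, -0.0013], 0.64), ([0.4562, 0.399, -0.0014], 0.74)]
stapler [([0.4697, -0.4393, 0.0049], 0.58)]
ribbon [([0.5174, -0.1478, 0.1923], 0.7), ([0.6091, 0.4065, -0.0013], 0.51)]
bucket [([0.6343, -0.4392, -0.0008], 0.94), ([0.6296, -0.4373, -0.0005], 0.98)]
32.7
```

View pics/t7.png

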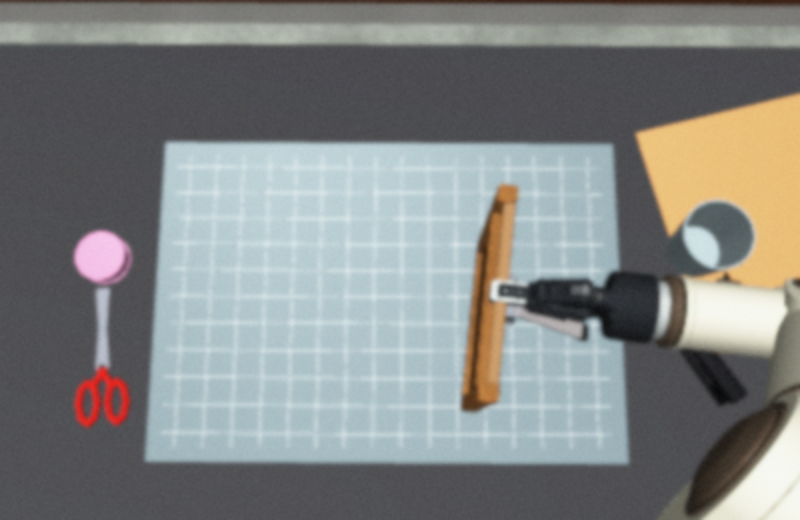

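The top view shows the sign upright, a thin strip from (507,190) to (480,405), with the gripper at (510,290) and the leg out at (585,333). The scissors, stapler, ribbon and bucket have not moved, and the forces are steady. Handing in.

```bash
python3 -c "
from rig import bot
print(bot.close_job())"
```

```text
the job is handed in; nothing more can be done
None
```

The job is handed in at about 33 s: the leg is out at its stop by itself, and the sign stands on its two feet, plumb to within about 0.01 rad by depth measurement, still gripped by the dowel at about 89 N; the bystanders are where they were.

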